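# Cam-clamp a junction box for wiring

## Robot

A 6-joint arm with a two-finger parallel gripper is mounted at the origin on the work surface. World frame = base frame: x ahead of the robot, y to its left, z up, the work surface at z = 0. Lengths are in m, angles in rad, forces in N, time in s.
With the tool pointing down it reaches from about 0.325 to 0.775 m from the base axis. Payload 9.3 kg.
Tool frame: the origin (TCP) lies midway between the tips of the shut fingers; the grasp point (between the pads) lies 19 mm behind it; z points along the fingers, y is the line along which they close (so a half turn about z gives the same grasp; the last joint's range is limited). The gripper opens to 85 mm and grips with 20 to 120 N. Pads are 22 mm wide; open, the fingers measure 114 mm over their backs; the gripper's body (76 mm by 85 mm) begins 54 mm behind the grasp point. The pads swing forward as they close: fully open they stand 13 mm farther back than shut.
Start: joints at [0.965, 0.259, 0.021, 1.334, 0, 1.418], TCP at [0.241, 0.495, 0.231] pointing down, gripper open.
Joint ranges: [-3.04, 3.04], [-0.91, 1.82], [-1.04, 1.36], [-1.92, 1.95], [-1.52, 1.45], [-3.14, 3.14]. Speed limits (rad/s): [2.22, 2.22, 2.79, 3.14, 3.14, 3.14].

## Interface

Orientations are given as a unit quaternion [w, x, y, z].
In Python, from rig import telemetry, vision, r gives the robot as it stands.
- The arm moves only by the shell command python3 -m inch 'ROWS' [OPENING] [FORCE]. ROWS is JSON, a list of rows, each an object of numbers: "x", "y", "z": the shift along the tool's x, y, z in cm; "turn": the turn about the tool's z in degrees. In form: [{"x": .., "y": .., "z": .., "turn": ..}, ...]. A call has exactly 10 rows; each row is the pose to reach, as a shift and turn from the pose commanded when the call began, along the tool's axes at that moment; what a row does not reach only later rows make up. A row lasts 1/8 s, in which the tool goes at most 62.5 mm and 10.7 degrees, less where a joint would pass 70% of its speed; a pose out of reach is approached as far as the arm can. A call with a gripper value outside its range is refused whole. OPENING is the closure in counts, from 0 (fully open) to 255 (shut), set as the call begins (- or left out, the last holds). The fingers move at their own pace and stop on an object; FORCE is the grip in N (left out, the last holds). Time passes only in rows, so rows that repeat a pose let the fingers close, or fill a call up. It gives the time, the measured TCP pose, the force, the opening and the grip force at its end, in the units of the state.
- telemetry.get_state(): the state, without advancing time (a new reading comes with each control period).
- vision.snapshot(name): name is "side" or "top" or "wrist"; returns a dict with "frame" (480x640x3 uint8, red, green, blue), "intrinsics" (3x3 intrinsics, pixels), "R" (3x3) and "t" (3): a world point X has camera coordinates R X + t; the wrist camera has in their place "hand_eye" (4x4, takes a point from camera to tool coordinates, whose origin is the TCP and whose axes are the flange's). Camera axes: x right, y down, z forward; pixel columns grow to the right and rows downward; lengths in m; the calibration is good to about 2 mm. A picture is of the moment at which its call begins: read the wrist's pose just before it. There is no depth.
- r.sign_off(): hands the job in; it is judged then, once.
Trained networks look in a picture, given as the dict that the camera call returned (one of the last four; its "shot" number tells which), for a name from the list of things; names that differ only in an ending like _2 or _b are one class to them, and where a whole thing is asked for, a point or a joint stands for the part that bears it (a point fixed in the world has none). Each returns a list of dicts, best first, with "p" (0 to 1); they miss things now and then, are a little off and sometimes report something else, mostly with a low value. They report only what shows in the picture. A call takes as long as a camera call. They do not tell look-alikes from the thing itself.
- vision.search_frame(picture, query): "centre" ([x, y, z] in m, in world coordinates, good to about 4 mm: the middle of the surface that is visible of it).
- vision.regions_of(picture, query): "mask" (480x640 bool, what is visible of it).
- vision.place_of(picture, query): "centre" ([x, y, z] in m, in world coordinates, good to about 4 mm: a listed point, or the origin of a listed thing).
The state is a dict: "clock": time; "joints": joint angles; "joint_velocities": joint speeds; "tau": joint torques, N m; "eef_pos": TCP position; "tool_rot": TCP orientation; "force": force on the tool from outside, world axes, zero at the start; "ft_torque": the same for the moment, N m; "finger_gap": finger opening in m; "grip_force": force on a finger pad.
Only numpy, scipy, OpenCV 4.12 (cv2) and the standard library are available. Lean on these libraries where they do the work, as an engineer would, in place of code of your own. Each camera call takes 0.05 s, during which the arm holds its last target. There are 200 camera calls.

## Task

Clamp the orange junction box in the blue cam vice, ready for wiring. With the red lever still open, turn the black round nut clockwise until the box is nipped finger tight between the jaws, that is until the nut turns about a quarter harder than when it runs free; then flip the red lever all the way over to its stop, without forcing it, so that it locks the box firmly but never crushes it, and let go. Leave the other things on the bench alone.

Things in the scene. Friction and masses are not known exactly. Their poses are not given: they have to be found in the camera images.
- vice: Cam vice fixed to the bench: dark bed 110 mm (its x) by 310 mm (its y), bed top 30 mm high, a blue head (66 by 75 mm, top 60 mm high) at each end. Origin under the bed's centre, at bench height. It clamps along its y: red cam lever and yellow pad on the +y head, black nut and steel jaw on the -y head. Turned up to 0.3 rad either way.
- nut_grip (a point): Point on the vertical axis of the black ribbed round nut (diameter 46 mm, 69 to 97 mm above the bench), 85 mm above the bench. Grip it across any diameter. Clockwise from above drives the steel jaw towards box and pad, 3 mm per rad; it stays where left. Free, it takes 0.36 N m either way; each newton on the box adds 0.003 N m to tightening and takes as much off loosening (or off recoil at rest).
- pad: Yellow sprung pad on the cam side, face 46 by 30 mm; origin in the middle of the face that presses the box. With jaw, box and pad in touch, the grip grows by about 10 N per mm of jaw travel (30 N per rad of nut). Nut set right (lever open): grip about 30 N, nut torque about 0.45 N m. The lever then adds some 40 to 50 N. Above 112 N the box cracks.
- junction_box: Orange plastic junction box, 70 by 80 by 45 mm tall (80 mm along the clamp), 0.25 kg, grey panel on top; origin at the centre of its underside. It lies loose on the bed between jaw and pad; the jaw pushes it along. The jaw has 2 to 8 mm in all to go until the box is held between jaw and pad, different each time and not measured: feel it at the nut.
- lever_post (a point): Upright round red post at the lever's end, diameter 18 mm, from 66 to 118 mm above the bench; this point is on its axis, 98 mm above the bench, 80 mm from the pivot. The flat lever arm under it is 16 mm wide, its top 76 mm above the bench. Push the post sideways, not over 30 N.
- lever_pivot (a point): Point on the lever's vertical pivot axis, 98 mm above the bench.
- lever (a joint): Lever angle, rad. 0: fully open, arm pointing 165 degrees counterclockwise from the vice's +x. Grows clockwise seen from above, to the end stop at 1.85. Its spiral cam pushes the pad 2.5 mm per rad and stays where it is left. Free it takes 3.5 N at the post; with the nut set right this rises evenly to about 6 N at the stop. It starts open, between 0 and 0.3.
- multimeter: Red multimeter, 85 by 160 by 38 mm, lying flat; not to be moved. Origin under its centre.
- spool: Blue spool with grey flanges, diameter 100 mm, 50 mm tall; not to be moved. Origin under its centre.
- crimper: Crimping tool with two blue handles, about 160 mm long, lying flat; not to be moved.
- screwdriver: Screwdriver with red handle, lying flat; not to be moved.
There are look-alikes about, which are no part of the job. What is meant by the junction_box is not green, pink or yellow, and is the larger of those in its own colour.

How it is judged:
By the outcome, as a careful person would: the job done as asked, in the order asked, and still so for the second after the job is handed in, with the robot touching nothing.
It also fails if it takes over 72 s, if anything falls off the work surface, if the arm or the gripper's body presses on something with over 40 N, if the wrist force passes 120 N, or if a joint passes its speed limit or range.

## Working session

There is one attempt and no reset: what is moved stays moved. The work goes in short steps, Python scripts to look and compute and a shell command to move; the robot and the scene stay as the last step left them, time stands still between calls to the robot, and variables do not carry over. Pictures are saved under pics/ and viewed, at most 10 in all, crops included, and the job is handed in when it is done.

```bash
mkdir -p pics; cat > h.py <<'E'
import numpy as np, cv2
from rig import telemetry, vision, r
from scipy.spatial.transform import Rotation as Ro
def st():
    s=telemetry.get_state(); q=s["tool_rot"]
    return s,np.array(s["eef_pos"]),Ro.from_quat([q[1],q[2],q[3],q[0]]).as_matrix()
def save(p,n): cv2.imwrite("pics/"+n+".png",p["frame"][:,:,::-1])
E
python3 - <<'E'
from h import *
s,p,R=st(); print(s["clock"],p,R.round(3).tolist(),s["force"],s["ft_torque"])
for c in ["top","side"]:
    P=vision.snapshot(c); save(P,c)
    for q in ["vice","nut_grip","pad","junction_box","lever_post","lever_pivot"]:
        print(c,q,[(np.round(d["centre"],4).tolist(),round(d["p"],2)) for d in vision.place_of(P,q)[:3]])
E
```

```text
0.0 [0.24044699 0.49434322 0.2306591 ] [[-0.899, 0.437, -0.001], [0.437, 0.899, -0.001], [0.0, -0.001, -1.0]] [-0.08019745  0.06014096 -0.4452349 ] [-0.00591454  0.00562539 -0.04343512]
top vice []
top nut_grip [([0.6016, -0.075, 0.0851], 0.71), ([0.6557, 0.4408, 0.0049], 0.3)]
top pad [([0.59, 0.0876, 0.0501], 0.55)]
top junction_box [([0.6628, 0.2992, 0.0019], 0.74), ([0.4408, 0.0184, 0.0027], 0.72), ([0.7606, -0.0386, -0.0004], 0.72)]
top lever_post [([0.5064, 0.1656, 0.0961], 0.58)]
top lever_pivot [([0.5771, 0.1391, 0.0999], 0.96)]
side vice [([0.5864, 0.0409, -0.0047], 0.84)]
side nut_grip [([0.6045, -0.0712, 0.0846], 0.95)]
side pad []
side junction_box [([0.4135, 0.1278, 0.0009], 0.95), ([0.5873, 0.0477, 0.0293], 0.87), ([0.7597, -0.0368, 0.0009], 0.66)]
side lever_post [([0.5083, 0.1626, 0.1026], 0.61)]
side lever_pivot [([0.5792, 0.1395, 0.0976], 0.71)]
```

View pics/top.png

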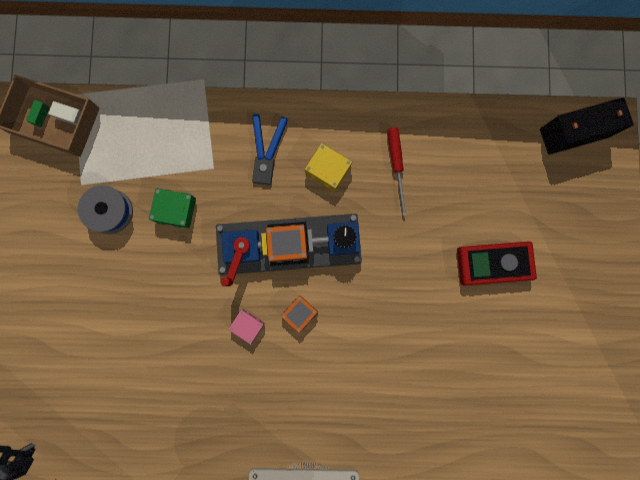

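The big orange box at (287,243), between the jaws, is the one meant. The orange box at (300,315) is smaller and not in the vice, and the pink, green and yellow ones are ruled out by colour. I'll confirm this in a crop while moving above the nut.

```bash
python3 - <<'E'
import cv2
a=cv2.imread("pics/top.png")[200:350,200:375]; cv2.imwrite("pics/crop.png",cv2.resize(a,None,fx=4,fy=4,interpolation=2))
E
python3 -m inch '[{"x":-5.7,"y":-3.5,"turn":-10},{"x":-11.4,"y":-7,"turn":-20},{"x":-17.1,"y":-10.5,"turn":-30},{"x":-22.8,"y":-14,"turn":-40},{"x":-28.5,"y":-17.5,"turn":-50},{"x":-34.2,"y":-21,"turn":-60},{"x":-40,"y":-24.5,"turn":-70},{"x":-46,"y":-28,"turn":-80},{"x":-52,"y":-31.6,"turn":-90},{"x":-57.4,"y":-35.1,"turn":-90}]' 0
python3 - <<'E'
from h import *
s,p,R=st(); P=vision.snapshot("wrist"); save(P,"w1"); print(s["clock"],p,R.round(3).tolist(),np.round(s["joints"],3),s["force"],s["ft_torque"])
for q in ["vice","nut_grip","lever_post","lever_pivot"]:
    print(q,[(np.round(d["centre"],4).tolist(),round(d["p"],2)) for d in vision.place_of(P,q)[:3]])
E
```

```text
0.7 [0.24061669 0.49458434 0.23130197] [[-0.899, 0.437, 0.0], [0.437, 0.899, 0.0], [-0.0, 0.0, -1.0]] [ 0.965  0.259  0.022  1.334 -0.     1.418] [-0.20859043  0.32047957 -0.34876535] [0.02573057 0.05803534 0.02891546]
vice []
nut_grip []
lever_post []
lever_pivot []invalid input
```

View pics/crop.png

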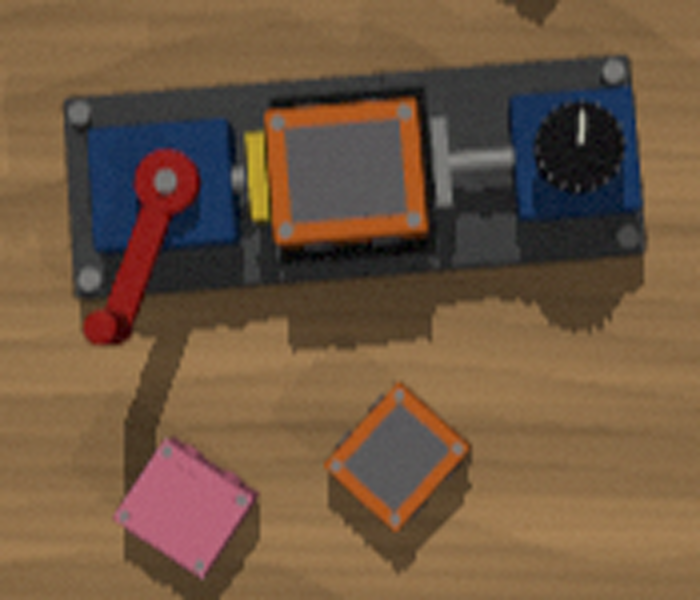

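View pics/w1.png

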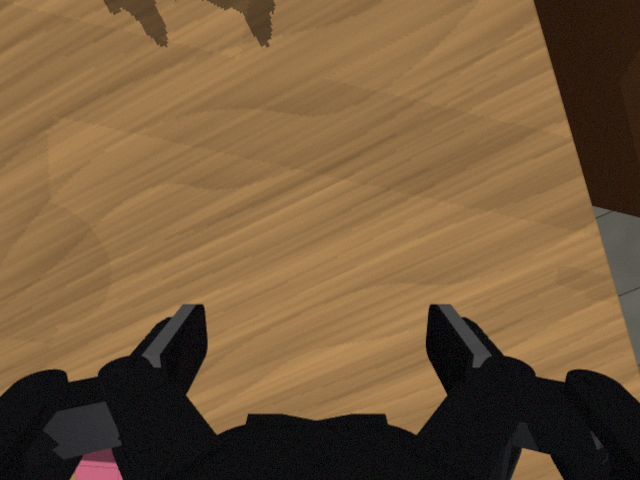

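The crop confirms it: the larger orange box with the grey panel sits between yellow pad and steel jaw, and the smaller one is loose at the lower right. The wrist view shows bare bench because the move was refused. I think every row needs all four keys.

```bash
python3 -m inch '[{"x":-5.7,"y":-3.5,"z":0,"turn":-10},{"x":-11.4,"y":-7,"z":0,"turn":-20},{"x":-17.1,"y":-10.5,"z":0,"turn":-30},{"x":-22.8,"y":-14,"z":0,"turn":-40},{"x":-28.5,"y":-17.5,"z":0,"turn":-50},{"x":-34.2,"y":-21,"z":0,"turn":-60},{"x":-40,"y":-24.5,"z":0,"turn":-70},{"x":-46,"y":-28,"z":0,"turn":-80},{"x":-52,"y":-31.6,"z":0,"turn":-90},{"x":-57.4,"y":-35.1,"z":0,"turn":-90}]' 0
python3 - <<'E'
from h import *
s,p,R=st(); P=vision.snapshot("wrist"); save(P,"w2"); print(s["clock"],p,R.round(3).tolist(),np.round(s["joints"],3),s["force"],s["ft_torque"])
for q in ["nut_grip","lever_post","lever_pivot"]:
    print(q,[(np.round(d["centre"],4).tolist(),round(d["p"],2)) for d in vision.place_of(P,q)[:3]])
E
```

```text
clock: 2.2
eef_pos: [0.5465, 0.0179, 0.2315]
tool_rot: [0.0, -0.532, 0.847, -0.0]
force: [1.4, 1.0, 0.0]
finger_gap: 0.0852
grip_force: 0.0
2.2 [0.54649113 0.01794973 0.2315309 ] [[-0.434, -0.901, 0.001], [-0.901, 0.434, 0.0], [-0.0, -0.0, -1.0]] [-0.121  0.253  0.014  1.332  0.    -1.243] [1.35478334 1.02987775 0.04104299] [ 0.05385056 -0.01429192  0.00639418]
nut_grip [([0.6009, -0.0724, 0.0855], 0.88)]
lever_post [([0.4994, 0.163, 0.1015], 0.57)]
lever_pivot [([0.5806, 0.1406, 0.0978], 0.62)]
```

```bash
python3 -m inch '[{"x":2.9,"y":-4.5,"z":2,"turn":-10},{"x":5.8,"y":-9,"z":4,"turn":-20},{"x":5.8,"y":-9,"z":6,"turn":-20},{"x":5.8,"y":-9,"z":8,"turn":-20},{"x":5.8,"y":-9,"z":10,"turn":-20},{"x":5.8,"y":-9,"z":12,"turn":-20},{"x":5.8,"y":-9,"z":14,"turn":-20},{"x":5.8,"y":-9,"z":15.5,"turn":-20},{"x":5.8,"y":-9,"z":16.3,"turn":-20},{"x":5.8,"y":-9,"z":16.3,"turn":-20}]' 0
python3 - <<'E'
from h import *
s,p,R=st(); P=vision.snapshot("wrist"); save(P,"w3"); print(s["clock"],p,R.round(3).tolist(),np.round(s["joints"],3),s["force"],s["ft_torque"])
for q in ["nut_grip"]:
    print(q,[(np.round(d["centre"],4).tolist(),round(d["p"],2)) for d in vision.place_of(P,q)[:3]])
E
```

```text
clock: 3.65
eef_pos: [0.6011, -0.0715, 0.0682]
tool_rot: [-0.0, -0.67, 0.743, 0.0]
force: [0.0, -0.6, 0.2]
finger_gap: 0.085
grip_force: 0.0
3.65 [ 0.60106975 -0.07154093  0.06816568] [[-0.103, -0.995, -0.0], [-0.995, 0.103, 0.0], [-0.0, 0.001, -1.0]] [-0.257  0.44  -0.134  0.997  0.    -1.724] [ 0.04724982 -0.61784057  0.19428603] [ 0.02049404 -0.03719974  0.01335105]
nut_grip [([0.6018, -0.0714, 0.0848], 0.86)]
```

View pics/w3.png

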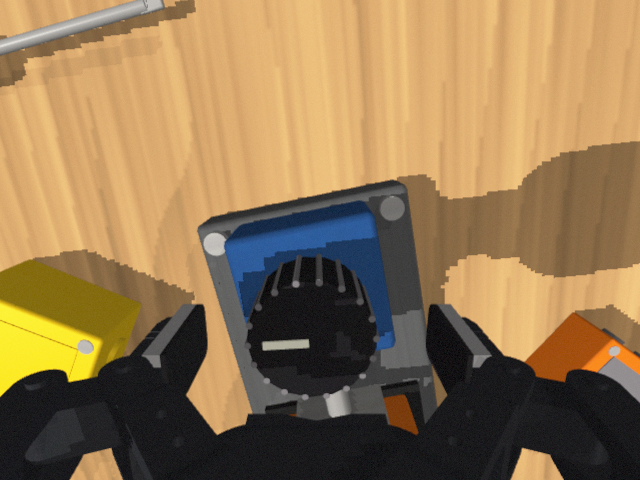

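The nut (about 312,330) sits centred between the fingers. Closing on it.

```bash
cat > t.py <<'E'
from h import *
F=[];M=[]
for i in range(1):
    s,p,R=st(); F.append(s["force"]);M.append(s["ft_torque"])
print("t",s["clock"],"M",np.round(M[0],3),"F",np.round(F[0],1),"j6",round(s["joints"][5],4),"tau6",round(s["tau"][5],3),"yaw",round(np.degrees(np.arctan2(R[1,0],R[0,0])),2),"p",p.round(4))
E
python3 -m inch '[{"x":0,"y":0,"z":0,"turn":0},{"x":0,"y":0,"z":0,"turn":0},{"x":0,"y":0,"z":0,"turn":0},{"x":0,"y":0,"z":0,"turn":0},{"x":0,"y":0,"z":0,"turn":0},{"x":0,"y":0,"z":0,"turn":0},{"x":0,"y":0,"z":0,"turn":0},{"x":0,"y":0,"z":0,"turn":0},{"x":0,"y":0,"z":0,"turn":0},{"x":0,"y":0,"z":0,"turn":0}]' 255 60; python3 t.py
python3 -m inch '[{"x":0,"y":0,"z":0,"turn":2},{"x":0,"y":0,"z":0,"turn":4},{"x":0,"y":0,"z":0,"turn":6},{"x":0,"y":0,"z":0,"turn":8},{"x":0,"y":0,"z":0,"turn":10},{"x":0,"y":0,"z":0,"turn":12},{"x":0,"y":0,"z":0,"turn":14},{"x":0,"y":0,"z":0,"turn":16},{"x":0,"y":0,"z":0,"turn":18},{"x":0,"y":0,"z":0,"turn":20}]'; python3 t.py
```

```text
clock: 5.0
eef_pos: [0.6027, -0.0722, 0.0694]
tool_rot: [0.001, -0.67, 0.743, -0.001]
force: [4.5, 0.8, 5.4]
finger_gap: 0.0443
grip_force: 61.3
t 5.0 M [ 0.085 -0.795  0.003] F [4.5 0.8 5.4] j6 -1.7246 tau6 0.003 yaw -95.94 p [ 0.6027 -0.0722  0.0694]
clock: 6.25
eef_pos: [0.6031, -0.0723, 0.0694]
tool_rot: [0.002, -0.53, 0.848, -0.001]
force: [6.7, -1.8, 4.5]
finger_gap: 0.0444
grip_force: 61.4
t 6.25 M [-0.124 -1.245  0.402] F [ 6.7 -1.8  4.5] j6 -1.3748 tau6 -0.089 yaw -115.98 p [ 0.6031 -0.0723  0.0694]
```

```bash
python3 -m inch '[{"x":-0.07,"y":-0.15,"z":-0.1,"turn":2},{"x":-0.07,"y":-0.15,"z":-0.1,"turn":4},{"x":-0.07,"y":-0.15,"z":-0.1,"turn":6},{"x":-0.07,"y":-0.15,"z":-0.1,"turn":8},{"x":-0.07,"y":-0.15,"z":-0.1,"turn":10},{"x":-0.07,"y":-0.15,"z":-0.1,"turn":12},{"x":-0.07,"y":-0.15,"z":-0.1,"turn":14},{"x":-0.07,"y":-0.15,"z":-0.1,"turn":16},{"x":-0.07,"y":-0.15,"z":-0.1,"turn":18},{"x":-0.07,"y":-0.15,"z":-0.1,"turn":20}]' >/dev/null; python3 t.py
python3 -m inch '[{"x":0,"y":0,"z":0,"turn":2},{"x":0,"y":0,"z":0,"turn":4},{"x":0,"y":0,"z":0,"turn":6},{"x":0,"y":0,"z":0,"turn":8},{"x":0,"y":0,"z":0,"turn":10},{"x":0,"y":0,"z":0,"turn":12},{"x":0,"y":0,"z":0,"turn":14},{"x":0,"y":0,"z":0,"turn":16},{"x":0,"y":0,"z":0,"turn":18},{"x":0,"y":0,"z":0,"turn":20}]' >/dev/null; python3 t.py
```

```text
t 7.5 M [-0.89  -1.111  0.379] F [ 4.6 -5.  -0.7] j6 -1.0239 tau6 -0.089 yaw -136.08 p [ 0.6035 -0.0725  0.0694]
t 8.75 M [-1.27  -1.278  0.392] F [ 7.  -6.2 -2.5] j6 -0.6748 tau6 -0.087 yaw -156.09 p [ 0.6038 -0.073   0.0695]
```

```bash
python3 -m inch '[{"x":0,"y":0,"z":0,"turn":2},{"x":0,"y":0,"z":0,"turn":4},{"x":0,"y":0,"z":0,"turn":6},{"x":0,"y":0,"z":0,"turn":8},{"x":0,"y":0,"z":0,"turn":10},{"x":0,"y":0,"z":0,"turn":12},{"x":0,"y":0,"z":0,"turn":14},{"x":0,"y":0,"z":0,"turn":16},{"x":0,"y":0,"z":0,"turn":18},{"x":0,"y":0,"z":0,"turn":20}]' >/dev/null; python3 t.py
python3 -m inch '[{"x":0,"y":0,"z":0,"turn":2},{"x":0,"y":0,"z":0,"turn":4},{"x":0,"y":0,"z":0,"turn":6},{"x":0,"y":0,"z":0,"turn":8},{"x":0,"y":0,"z":0,"turn":10},{"x":0,"y":0,"z":0,"turn":12},{"x":0,"y":0,"z":0,"turn":14},{"x":0,"y":0,"z":0,"turn":16},{"x":0,"y":0,"z":0,"turn":18},{"x":0,"y":0,"z":0,"turn":20}]' >/dev/null; python3 t.py
```

```text
t 10.0 M [-1.637 -1.341  0.318] F [ 7.3 -7.8 -2.5] j6 -0.3257 tau6 -0.086 yaw -176.11 p [ 0.6039 -0.0734  0.0695]
t 11.25 M [-2.006 -1.243  0.367] F [  7.5 -10.8  -1.8] j6 0.0233 tau6 -0.086 yaw 163.87 p [ 0.6039 -0.0738  0.0695]
```

```bash
cat > t2.py <<'E'
from h import *
M=[];T=[]
for i in range(5):
    s,p,R=st(); M.append(s["ft_torque"][2]);T.append(s["tau"][5]); vision.snapshot("side")
print("t",s["clock"],"Mz",np.round(M,3),"mean",np.mean(M).round(3),"F",np.round(s["force"],1),"j6",round(s["joints"][5],4),"tau6",np.round(T,4),"p",p.round(4))
E
python3 -m inch '[{"x":-0.15,"y":-0.15,"z":0,"turn":2},{"x":-0.15,"y":-0.15,"z":0,"turn":4},{"x":-0.15,"y":-0.15,"z":0,"turn":6},{"x":-0.15,"y":-0.15,"z":0,"turn":8},{"x":-0.15,"y":-0.15,"z":0,"turn":10},{"x":-0.15,"y":-0.15,"z":0,"turn":12},{"x":-0.15,"y":-0.15,"z":0,"turn":14},{"x":-0.15,"y":-0.15,"z":0,"turn":16},{"x":-0.15,"y":-0.15,"z":0,"turn":18},{"x":-0.15,"y":-0.15,"z":0,"turn":20}]' >/dev/null; python3 t2.py
```

```text
t 12.7 Mz [ 0.387  0.269 -0.054 -0.08  -0.081] mean 0.088 F [ 0.7 -5.2  3.7] j6 0.3696 tau6 [-0.0871  0.0364  0.347   0.0347 -0.0566] p [ 0.6037 -0.0743  0.0694]
```

```bash
for i in 1; do python3 -m inch '[{"x":0,"y":0,"z":0,"turn":1},{"x":0,"y":0,"z":0,"turn":2},{"x":0,"y":0,"z":0,"turn":3},{"x":0,"y":0,"z":0,"turn":4},{"x":0,"y":0,"z":0,"turn":5},{"x":0,"y":0,"z":0,"turn":6},{"x":0,"y":0,"z":0,"turn":7},{"x":0,"y":0,"z":0,"turn":8},{"x":0,"y":0,"z":0,"turn":9},{"x":0,"y":0,"z":0,"turn":10}]' >/dev/null; python3 t.py; done
python3 -m inch '[{"x":0,"y":0,"z":0,"turn":1},{"x":0,"y":0,"z":0,"turn":2},{"x":0,"y":0,"z":0,"turn":3},{"x":0,"y":0,"z":0,"turn":4},{"x":0,"y":0,"z":0,"turn":5},{"x":0,"y":0,"z":0,"turn":6},{"x":0,"y":0,"z":0,"turn":7},{"x":0,"y":0,"z":0,"turn":8},{"x":0,"y":0,"z":0,"turn":9},{"x":0,"y":0,"z":0,"turn":10}]' >/dev/null; python3 t.py
```

```text
t 14.0 M [-1.456  0.046  0.363] F [ 0.1 -7.2  4. ] j6 0.5441 tau6 0.143 yaw 133.93 p [ 0.6036 -0.0745  0.0694]
t 15.25 M [-1.563  0.187  0.378] F [-1.1 -8.6  4.2] j6 0.7186 tau6 0.144 yaw 123.92 p [ 0.6034 -0.0747  0.0694]
```

```bash
python3 -m inch '[{"x":0,"y":0,"z":0,"turn":1},{"x":0,"y":0,"z":0,"turn":2},{"x":0,"y":0,"z":0,"turn":3},{"x":0,"y":0,"z":0,"turn":4},{"x":0,"y":0,"z":0,"turn":5},{"x":0,"y":0,"z":0,"turn":6},{"x":0,"y":0,"z":0,"turn":7},{"x":0,"y":0,"z":0,"turn":8},{"x":0,"y":0,"z":0,"turn":9},{"x":0,"y":0,"z":0,"turn":10}]' >/dev/null; python3 t.py
python3 -m inch '[{"x":0,"y":0,"z":0,"turn":1},{"x":0,"y":0,"z":0,"turn":2},{"x":0,"y":0,"z":0,"turn":3},{"x":0,"y":0,"z":0,"turn":4},{"x":0,"y":0,"z":0,"turn":5},{"x":0,"y":0,"z":0,"turn":6},{"x":0,"y":0,"z":0,"turn":7},{"x":0,"y":0,"z":0,"turn":8},{"x":0,"y":0,"z":0,"turn":9},{"x":0,"y":0,"z":0,"turn":10}]' >/dev/null; python3 t.py
```

```text
t 16.5 M [-1.687  0.394  0.391] F [-2.6 -9.2  4.3] j6 0.8932 tau6 0.158 yaw 113.92 p [ 0.6031 -0.0748  0.0694]
t 17.75 M [-1.772  0.584  0.432] F [-3.1 -9.   5.3] j6 1.0677 tau6 0.176 yaw 103.91 p [ 0.6029 -0.0749  0.0694]
```

```bash
python3 - <<'E'
from h import *
P=vision.snapshot("top"); a=P["frame"][200:300,200:375]; cv2.imwrite("pics/crop2.png",cv2.resize(a[:,:,::-1],None,fx=4,fy=4,interpolation=2))
E
```

```text
(no output)
```

View pics/crop2.png

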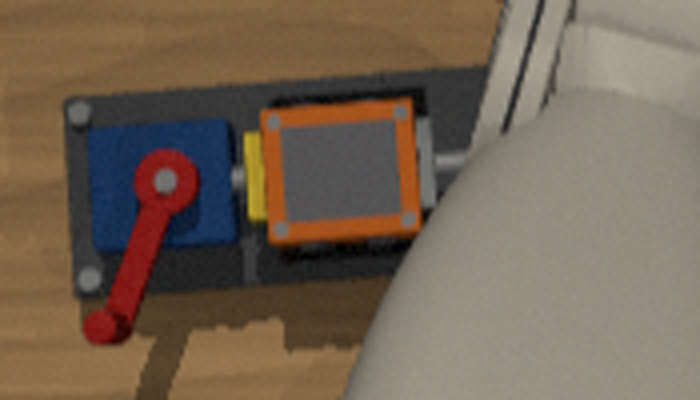

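The box is now touching both jaw and pad. `tau6` rose 0.144 → 0.158 → 0.176, so contact began near 140° of turn and the target is about 197°.

```bash
python3 -m inch '[{"x":0,"y":0,"z":0,"turn":1},{"x":0,"y":0,"z":0,"turn":2},{"x":0,"y":0,"z":0,"turn":3},{"x":0,"y":0,"z":0,"turn":4},{"x":0,"y":0,"z":0,"turn":5},{"x":0,"y":0,"z":0,"turn":6},{"x":0,"y":0,"z":0,"turn":7},{"x":0,"y":0,"z":0,"turn":8},{"x":0,"y":0,"z":0,"turn":9},{"x":0,"y":0,"z":0,"turn":10}]' >/dev/null; python3 t.py
python3 -m inch '[{"x":0,"y":0,"z":0,"turn":1},{"x":0,"y":0,"z":0,"turn":2},{"x":0,"y":0,"z":0,"turn":3},{"x":0,"y":0,"z":0,"turn":4},{"x":0,"y":0,"z":0,"turn":5},{"x":0,"y":0,"z":0,"turn":6},{"x":0,"y":0,"z":0,"turn":7},{"x":0,"y":0,"z":0,"turn":8},{"x":0,"y":0,"z":0,"turn":9},{"x":0,"y":0,"z":0,"turn":10}]' >/dev/null; python3 t.py
```

```text
t 19.05 M [-1.826  0.822  0.412] F [-4.2 -9.8  4.4] j6 1.2422 tau6 0.193 yaw 93.91 p [ 0.6027 -0.0749  0.0694]
t 20.3 M [-1.865  0.975  0.45 ] F [-5.8 -9.4  6.7] j6 1.4167 tau6 0.21 yaw 83.91 p [ 0.6025 -0.0749  0.0694]
```

```bash
python3 -m inch '[{"x":0,"y":0,"z":0,"turn":1.5},{"x":0,"y":0,"z":0,"turn":3},{"x":0,"y":0,"z":0,"turn":4.5},{"x":0,"y":0,"z":0,"turn":6},{"x":0,"y":0,"z":0,"turn":7.5},{"x":0,"y":0,"z":0,"turn":9},{"x":0,"y":0,"z":0,"turn":10.5},{"x":0,"y":0,"z":0,"turn":12},{"x":0,"y":0,"z":0,"turn":13.5},{"x":0,"y":0,"z":0,"turn":15}]' >/dev/null; python3 t.py
python3 -m inch '[{"x":0,"y":0,"z":0,"turn":0},{"x":0,"y":0,"z":0,"turn":0},{"x":0,"y":0,"z":0,"turn":0},{"x":0,"y":0,"z":0,"turn":0},{"x":0,"y":0,"z":0,"turn":0},{"x":0,"y":0,"z":-2,"turn":0},{"x":0,"y":0,"z":-4,"turn":0},{"x":0,"y":0,"z":-7,"turn":0},{"x":0,"y":0,"z":-9,"turn":0},{"x":0,"y":0,"z":-10,"turn":0}]' 0 ; python3 t.py
```

```text
t 21.55 M [-1.785  1.279  0.52 ] F [-7.3 -9.5  7.2] j6 1.6788 tau6 0.12 yaw 68.89 p [ 0.6021 -0.0748  0.0694]
clock: 22.8
eef_pos: [0.6042, -0.0738, 0.1704]
tool_rot: [0.001, 0.824, 0.567, 0.0]
force: [0.3, 0.1, -0.3]
finger_gap: 0.085
grip_force: 0.0
t 22.8 M [ 0.025 -0.022 -0.022] F [ 0.3  0.1 -0.3] j6 1.677 tau6 0.0 yaw 69.05 p [ 0.6042 -0.0738  0.1704]
```

The nut is set. Correcting `tau6` for turning speed gives a rise of 0.09 N m, which is the quarter harder asked for. Next, to the lever post.

```bash
python3 -m inch '[{"x":2,"y":-2,"z":-1.5,"turn":-10},{"x":5,"y":-4.8,"z":-3,"turn":-20},{"x":8,"y":-7.6,"z":-3,"turn":-30},{"x":11,"y":-10.5,"z":-3,"turn":-40},{"x":14,"y":-13.4,"z":-3,"turn":-50},{"x":17,"y":-16.2,"z":-3,"turn":-60},{"x":18.7,"y":-17.8,"z":-3,"turn":-70},{"x":18.7,"y":-17.8,"z":-3,"turn":-80},{"x":18.7,"y":-17.8,"z":-3,"turn":-90},{"x":18.7,"y":-17.8,"z":-3,"turn":-93}]' 0 ; python3 t.py
python3 - <<'E'
from h import *
s,p,R=st(); P=vision.snapshot("wrist"); save(P,"w4"); T=vision.snapshot("top")
for P in (P,T):
  for q in ["lever_post","lever_pivot"]:
    print(q,[(np.round(d["centre"],4).tolist(),round(d["p"],2)) for d in vision.place_of(P,q)[:3]])
E
```

```text
clock: 24.05
eef_pos: [0.5042, 0.1646, 0.1988]
tool_rot: [-0.0, 0.154, 0.988, -0.0]
force: [0.7, 0.3, 0.7]
finger_gap: 0.0855
grip_force: 0.0
t 24.05 M [-0.007 -0.015 -0.022] F [0.7 0.3 0.7] j6 0.4667 tau6 -0.112 yaw 162.27 p [0.5042 0.1646 0.1988]
lever_post [([0.5005, 0.164, 0.1017], 0.83)]
lever_pivot [([0.5778, 0.1377, 0.0951], 0.64)]
lever_post [([0.5076, 0.1682, 0.0948], 0.81), ([0.5883, 0.0503, 0.0331], 0.18)]
lever_pivot [([0.5788, 0.1398, 0.0987], 0.66)]
```

View pics/w4.png

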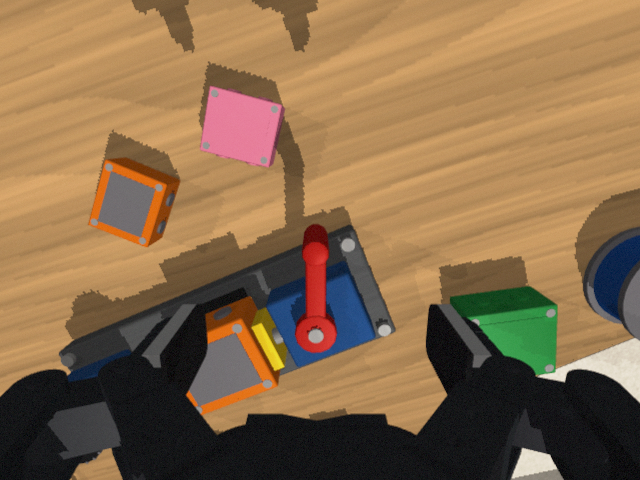

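Post top (316,235) and hub (316,335) line up with the gripper's mid line (317). I'll descend around the post and close the fingers to a loose cage of about 30 mm.

```bash
python3 -m inch '[{"x":0,"y":0,"z":3,"turn":0},{"x":0,"y":0,"z":6,"turn":0},{"x":0,"y":0,"z":8.5,"turn":0},{"x":0,"y":0,"z":10.5,"turn":0},{"x":0,"y":0,"z":11.3,"turn":0},{"x":0,"y":0,"z":11.3,"turn":0},{"x":0,"y":0,"z":11.3,"turn":0},{"x":0,"y":0,"z":11.3,"turn":0},{"x":0,"y":0,"z":11.3,"turn":0},{"x":0,"y":0,"z":11.3,"turn":0}]' 0; python3 -m inch '[{"x":0,"y":0,"z":0,"turn":0},{"x":0,"y":0,"z":0,"turn":0},{"x":0,"y":0,"z":0,"turn":0},{"x":0,"y":0,"z":0,"turn":0},{"x":0,"y":0,"z":0,"turn":0},{"x":0,"y":0,"z":0,"turn":0},{"x":0,"y":0,"z":0,"turn":0},{"x":0,"y":0,"z":0,"turn":0},{"x":0,"y":0,"z":0,"turn":0},{"x":0,"y":0,"z":0,"turn":0}]' 165 20; python3 t.py
```

```text
clock: 25.6
eef_pos: [0.5046, 0.1645, 0.0865]
tool_rot: [0.0, 0.156, 0.988, 0.0]
force: [-0.3, 0.8, 0.1]
finger_gap: 0.0853
grip_force: 0.0
clock: 26.85
eef_pos: [0.5045, 0.1645, 0.0863]
tool_rot: [0.0, 0.156, 0.988, -0.0]
force: [-0.5, -0.9, 1.1]
finger_gap: 0.03
grip_force: 0.0
t 26.85 M [-0.018 -0.016 -0.007] F [-0.5 -0.9  1.1] j6 0.4701 tau6 0.0 yaw 162.06 p [0.5045 0.1645 0.0863]
```

```bash
python3 -m inch '[{"x":-0.02,"y":0.54,"z":0,"turn":4},{"x":-0.08,"y":1.09,"z":0,"turn":8},{"x":-0.17,"y":1.62,"z":0,"turn":12},{"x":-0.3,"y":2.15,"z":0,"turn":16},{"x":-0.47,"y":2.67,"z":0,"turn":20},{"x":-0.67,"y":3.17,"z":0,"turn":24},{"x":-0.91,"y":3.66,"z":0,"turn":28},{"x":-1.19,"y":4.13,"z":0,"turn":32},{"x":-1.49,"y":4.58,"z":0,"turn":36},{"x":-1.82,"y":5.01,"z":0,"turn":40}]' >/dev/null; python3 t.py; python3 - <<'E'
from h import *
P=vision.snapshot("wrist"); save(P,"w5")
T=vision.snapshot("top")
for q in ["lever_post","lever_pivot"]:
    print(q,[(np.round(d["centre"],4).tolist(),round(d["p"],2)) for d in vision.place_of(T,q)[:3]])
E
```

```text
t 28.1 M [-0.718  0.762  0.045] F [-4.1 -4.4  2.7] j6 1.2349 tau6 -0.95 yaw 121.91 p [0.5366 0.206  0.0862]
lever_post [([0.535, 0.2071, 0.0947], 0.95)]
lever_pivot [([0.5812, 0.139, 0.099], 0.9)]
```

View pics/w5.png

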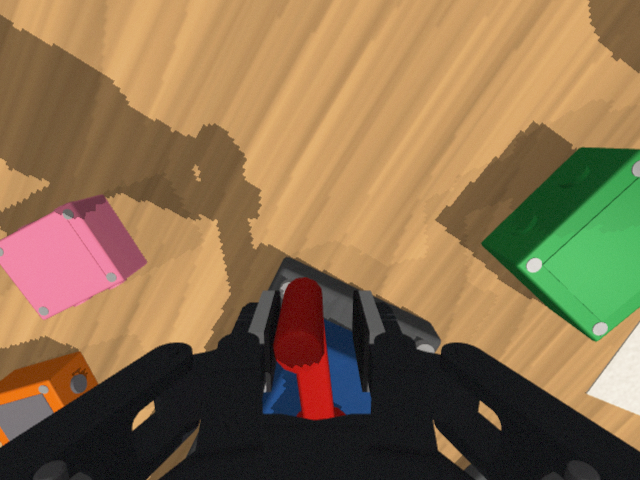

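The left finger bears on the post (300,320), and the lever is swinging with about 6 N. Continuing along the arc.

```bash
python3 -m inch '[{"x":-0.02,"y":0.54,"z":0,"turn":4},{"x":-0.08,"y":1.09,"z":0,"turn":8},{"x":-0.17,"y":1.62,"z":0,"turn":12},{"x":-0.3,"y":2.15,"z":0,"turn":16},{"x":-0.47,"y":2.67,"z":0,"turn":20},{"x":-0.67,"y":3.17,"z":0,"turn":24},{"x":-0.91,"y":3.66,"z":0,"turn":28},{"x":-1.19,"y":4.13,"z":0,"turn":32},{"x":-1.49,"y":4.58,"z":0,"turn":36},{"x":-1.82,"y":5.01,"z":0,"turn":40}]' >/dev/null; python3 t.py
python3 -m inch '[{"x":0,"y":0.14,"z":0,"turn":1},{"x":-0.01,"y":0.27,"z":0,"turn":2},{"x":-0.01,"y":0.41,"z":0,"turn":3},{"x":-0.02,"y":0.54,"z":0,"turn":4},{"x":-0.03,"y":0.68,"z":0,"turn":5},{"x":-0.04,"y":0.82,"z":0,"turn":6},{"x":-0.06,"y":0.95,"z":0,"turn":7},{"x":-0.08,"y":1.09,"z":0,"turn":8},{"x":-0.1,"y":1.22,"z":0,"turn":9},{"x":-0.12,"y":1.35,"z":0,"turn":10}]' >/dev/null; python3 t.py
```

```text
t 29.55 M [ 1.003  1.186 -0.074] F [-6.   5.5  1.8] j6 1.9305 tau6 -0.949 yaw 82.07 p [0.5882 0.2188 0.0862]
t 30.8 M [ 1.371  1.012 -0.105] F [-5.2  8.3  0.9] j6 2.0941 tau6 -0.293 yaw 72.18 p [0.6015 0.2162 0.0862]
```

```bash
python3 -m inch '[{"x":0,"y":0.11,"z":0,"turn":0.8},{"x":0,"y":0.22,"z":0,"turn":1.6},{"x":-0.01,"y":0.33,"z":0,"turn":2.4},{"x":-0.01,"y":0.44,"z":0,"turn":3.2},{"x":-0.02,"y":0.54,"z":0,"turn":4},{"x":-0.03,"y":0.65,"z":0,"turn":4.8},{"x":-0.04,"y":0.76,"z":0,"turn":5.6},{"x":-0.05,"y":0.87,"z":0,"turn":6.4},{"x":-0.06,"y":0.98,"z":0,"turn":7.2},{"x":-0.08,"y":1.09,"z":0,"turn":8}]' >/dev/null; python3 t.py
```

```text
t 32.05 M [ 1.584  0.811 -0.062] F [-4.5  8.3  0.6] j6 2.2241 tau6 -0.255 yaw 64.2 p [0.6118 0.2123 0.0861]
```

```bash
python3 -m inch '[{"x":0,"y":0.05,"z":0,"turn":0.4},{"x":0,"y":0.11,"z":0,"turn":0.8},{"x":0,"y":0.16,"z":0,"turn":1.2},{"x":0,"y":0.22,"z":0,"turn":1.6},{"x":0,"y":0.27,"z":0,"turn":2},{"x":-0.01,"y":0.33,"z":0,"turn":2.4},{"x":-0.01,"y":0.38,"z":0,"turn":2.8},{"x":-0.01,"y":0.44,"z":0,"turn":3.2},{"x":-0.02,"y":0.49,"z":0,"turn":3.6},{"x":-0.02,"y":0.54,"z":0,"turn":4}]' >/dev/null; python3 t.py
python3 -m inch '[{"x":0,"y":0.03,"z":0,"turn":0.2},{"x":0,"y":0.05,"z":0,"turn":0.4},{"x":0,"y":0.08,"z":0,"turn":0.6},{"x":0,"y":0.11,"z":0,"turn":0.8},{"x":0,"y":0.14,"z":0,"turn":1},{"x":0,"y":0.16,"z":0,"turn":1.2},{"x":0,"y":0.19,"z":0,"turn":1.4},{"x":0,"y":0.22,"z":0,"turn":1.6},{"x":0,"y":0.24,"z":0,"turn":1.8},{"x":0,"y":0.27,"z":0,"turn":2}]' >/dev/null; python3 t.py
```

```text
t 33.3 M [ 1.611  0.7   -0.075] F [-3.3  8.  -0.3] j6 2.2884 tau6 -0.163 yaw 60.21 p [0.6167 0.2098 0.0861]
t 34.55 M [ 1.689  0.683 -0.058] F [-4.6  8.7  0.4] j6 2.3204 tau6 -0.126 yaw 58.22 p [0.6191 0.2085 0.0862]
```

```bash
python3 -m inch '[{"x":0,"y":0.03,"z":0,"turn":0.2},{"x":0,"y":0.05,"z":0,"turn":0.4},{"x":0,"y":0.08,"z":0,"turn":0.6},{"x":0,"y":0.11,"z":0,"turn":0.8},{"x":0,"y":0.14,"z":0,"turn":1},{"x":0,"y":0.16,"z":0,"turn":1.2},{"x":0,"y":0.19,"z":0,"turn":1.4},{"x":0,"y":0.22,"z":0,"turn":1.6},{"x":0,"y":0.24,"z":0,"turn":1.8},{"x":0,"y":0.27,"z":0,"turn":2}]' >/dev/null; python3 t.py
```

```text
t 35.8 M [ 2.13   1.694 -0.059] F [-8.2 11.   2.8] j6 2.3525 tau6 -0.096 yaw 56.26 p [0.6202 0.2076 0.0861]
```

```bash
python3 - <<'E'
from h import *
for c in ("top","side"):
  T=vision.snapshot(c)
  for q in ["lever_post","lever_pivot","nut_grip"]:
    print(c,q,[(np.round(d["centre"],4).tolist(),round(d["p"],2)) for d in vision.place_of(T,q)[:2]])
E
python3 t.py
```

```text
top lever_post [([0.6199, 0.2136, 0.0911], 0.64)]
top lever_pivot [([0.5812, 0.1405, 0.0997], 0.78)]
top nut_grip [([0.6018, -0.0732, 0.0883], 0.95)]
side lever_post [([0.6183, 0.2123, 0.099], 0.54)]
side lever_pivot [([0.5774, 0.1393, 0.101], 0.67)]
side nut_grip [([0.606, -0.0727, 0.0834], 0.83)]
t 36.2 M [ 2.033  1.573 -0.065] F [-7.9 10.3  2.2] j6 2.3524 tau6 -0.063 yaw 56.26 p [0.6202 0.2076 0.0861]
```

```bash
python3 -m inch '[{"x":0,"y":0.01,"z":0,"turn":0},{"x":0,"y":0.03,"z":0,"turn":0},{"x":0,"y":0.04,"z":0,"turn":0},{"x":0,"y":0.06,"z":0,"turn":0},{"x":0,"y":0.07,"z":0,"turn":0},{"x":0,"y":0.09,"z":0,"turn":0},{"x":0,"y":0.1,"z":0,"turn":0},{"x":0,"y":0.1,"z":0,"turn":0},{"x":0,"y":0.1,"z":0,"turn":0},{"x":0,"y":0.1,"z":0,"turn":0}]' >/dev/null; python3 t.py
```

```text
t 37.45 M [ 2.508  2.218 -0.05 ] F [-11.4  13.4   4.4] j6 2.3513 tau6 -0.062 yaw 56.29 p [0.6203 0.2076 0.086 ]
```

Lever is on its stop: the tool didn't move while the force rose to about 17 N. Backing off and lifting clear.

```bash
python3 -m inch '[{"x":0,"y":-0.2,"z":0,"turn":0},{"x":0,"y":-0.4,"z":0,"turn":0},{"x":0,"y":-0.6,"z":0,"turn":0},{"x":0,"y":-0.7,"z":0,"turn":0},{"x":0,"y":-0.7,"z":0,"turn":0},{"x":0,"y":-0.7,"z":-1,"turn":0},{"x":0,"y":-0.7,"z":-3,"turn":0},{"x":0,"y":-0.7,"z":-6,"turn":0},{"x":0,"y":-0.7,"z":-9,"turn":0},{"x":0,"y":-0.7,"z":-12,"turn":0}]' >/dev/null; python3 t.py
python3 -m inch '[{"x":4,"y":0,"z":-1,"turn":0},{"x":8,"y":0,"z":-2,"turn":0},{"x":10,"y":0,"z":-2,"turn":0},{"x":10,"y":0,"z":-2,"turn":0},{"x":10,"y":0,"z":-2,"turn":0},{"x":10,"y":0,"z":-2,"turn":0},{"x":10,"y":0,"z":-2,"turn":0},{"x":10,"y":0,"z":-2,"turn":0},{"x":10,"y":0,"z":-2,"turn":0},{"x":10,"y":0,"z":-2,"turn":0}]' >/dev/null; python3 t.py
python3 - <<'E'
from h import *
T=vision.snapshot("top")
print([(np.round(d["centre"],4).tolist(),round(d["p"],2)) for q in ["lever_post","lever_pivot"] for d in vision.place_of(T,q)[:1]])
a=T["frame"][170:300,180:375]; cv2.imwrite("pics/crop3.png",cv2.resize(a[:,:,::-1],None,fx=4,fy=4,interpolation=2))
E
```

```text
t 38.7 M [-0.005 -0.037 -0.051] F [-0.1  0.6 -1. ] j6 2.3603 tau6 0.0 yaw 56.05 p [0.6172 0.2084 0.2082]
t 39.95 M [-0.006 -0.002 -0.007] F [-0.2  0.1  0.1] j6 2.4578 tau6 -0.0 yaw 56.05 p [0.673  0.2915 0.2263]
[([0.6207, 0.2149, 0.0954], 0.83), ([0.5798, 0.1374, 0.0987], 0.83)]
```

View pics/crop3.png

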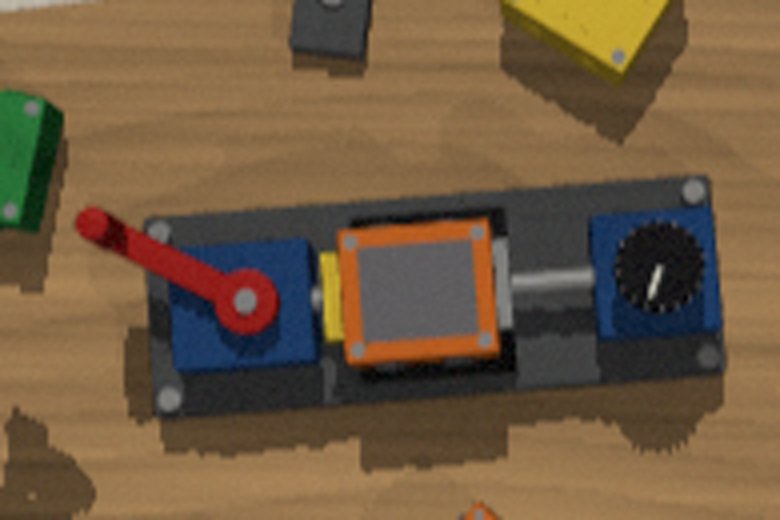

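The lever post is over at (95,222) and stayed there. The box is held between pad and jaw, the nut mark has turned about 195°, and the robot touches nothing.

```bash
python3 -c "
from rig import r; print(r.sign_off())"
```

```text
the job is handed in; nothing more can be done
None
```

The junction box is clamped: I set the nut finger tight (torque up about 0.09 N m, a quarter harder than free), swung the lever to its stop with about 17 N at most, and handed the job in at about 40 s with the gripper clear; no verdict came back.

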